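# Find the hidden release groove and spring the flush drawer

### The job

The flat metal sample case has a flush drawer without a handle; its release is a tongue down in a groove somewhere along the low ledge behind the case. With the fingers closed, set the fingertip down on the plain left-hand end of that ledge and feel along from there to find the groove, then press the tongue inside the groove fully down, so that the drawer comes out at the front, and take the hand away. Do not pull or touch the drawer itself, pick nothing up, and leave the things standing around and on the case where they are.

Things in the scene. Friction and masses are not known exactly. Their poses are not given: they have to be found in the camera images.
- case: fixed aluminium sample case, 125 mm deep (x), 320 mm wide (y), 70 mm high, not counting the ledge. Origin at the centre of its underside; -x is its drawer front (roughly towards the robot), +y its left as the robot sees it. The ledge runs along its rear face from x = 62.5 to 102.5 mm, all 320 mm wide, flat top 44 mm above the worktop; a wall up to the case top bounds it in front, it is open behind
- ledge_left (a point): left (+y) end of the ledge, mid-depth, on its top surface. The 35 mm next to either end are always plain. The one groove is elsewhere along the ledge, at a place that differs from run to run: 44 mm long along the ledge, open across its full 40 mm depth, with upright side walls
- ledge_right (a point): right (-y) end of the ledge, mid-depth, on its top surface. The release tongue lies in the groove: a flat plate 42x38 mm of the same metal, filling the groove's length, its top 6 mm below the ledge top
- release (a joint): downward travel of the tongue in m: 0 up (its top 6 mm below the ledge top), 0.008 fully down at a hard stop (14 mm below the ledge top). It needs 4 to 6 N, has no return spring and stays where it is left
- drawer (a joint): how far the drawer has come out towards the case's -x, in m: 0 shut, 0.032 out; driven by the tongue through a lever, four times its travel, and stays there
- drawer_face (a point): middle of the outer face of the drawer's flush front panel, 310x56 mm, with a label holder; moves with the drawer. Not to be touched
- petri: closed petri dish, 71 mm across, 15 mm high, lying on top of the case; origin under its centre
- vial_small: small white screw-cap vial, 23 mm across, 52 mm high, standing left of the case; origin under its centre
- vial_small_b: second small screw-cap vial of the same size, standing farther left; origin under its centre
- mouse: computer mouse, 60x107x37 mm, right of the case; origin under its centre
- cuvette_box: row of clear cuvettes in a dark holder, 22x130x44 mm, lying behind the ledge; origin under its centre
- timer: square bench timer, 66x66x21 mm, lying behind the ledge; origin under its centre

How it is judged:
On the way, in this order (a step that is already met when the one before it is completed fails the run):
1. a fingertip rests on the plain left-hand end of the ledge, the drawer still shut (contact force between the fingers and case above 0.3 N and x of the grasp point in the frame of case between 0.055 and 0.125 m and y of the grasp point in the frame of case above 0.105 m and z of the grasp point in the frame of case above 0.03 m and value of joint release below 0.002 m), for 0.1 s.
2. the fingertip presses the tongue down inside the groove (value of joint release above 0.0065 m and x of the grasp point in the frame of case above 0.055 m), for 0.1 s.
At the end, for the whole second after the job is handed in: the tongue is at least 6.5 of its 8 mm down, the drawer at least 26 of its 32 mm out and at rest, and every loose thing within 15 mm of where it stood (value of joint release above 0.0065 m and value of joint drawer above 0.026 m and velocity of joint drawer below 0.005 m/s and distance of each of petri, vial_small, vial_small_b, mouse, cuvette_box, timer from where it was at the start of the episode below 0.015 m); the robot touches nothing.
It fails at once if the robot pulls or touches the drawer itself (over 1 N) (contact force between any of the fingers, the arm and drawer above 1 N).
It fails at once if a bystander is lifted, carried or pushed away (over 20 mm) (distance of any of petri, vial_small, vial_small_b, mouse, cuvette_box, timer from where it was at the start of the episode above 0.02 m).
It fails at once if a vial is knocked over (angle between any of vial_small, vial_small_b's own z axis and vertical above 0.5 rad).
It also fails if it takes over 69 s, if anything falls off the work surface, if the arm or the gripper's body presses on something with over 40 N, if the wrist force passes 120 N, or if a joint passes its speed limit or range.

### The arm

A 6-joint arm with a two-finger parallel gripper is mounted at the origin on a cart in front of the work surface, level with it; the furniture and walls round the work are solid. World frame = base frame: x ahead of the robot, y to its left, z up, the work surface at z = 0. Lengths are in m, angles in rad, forces in N, time in s.
With the tool pointing down it reaches from about 0.35 to 0.975 m from the base axis. Payload 4.9 kg.
Tool frame: the origin (TCP) lies at the very end of the fingers, on their centre line; the grasp point (between the pads) lies 19 mm behind it; z points along the fingers, y is the line along which they close (so a half turn about z gives the same grasp; the last joint's range is limited). The gripper opens to 85 mm and grips with 20 to 120 N. Pads are 22 mm wide; open, the fingers measure 114 mm over their backs; the gripper's body (76 mm by 85 mm) begins 54 mm behind the grasp point. The pads swing forward as they close: fully open they stand 13 mm farther back than shut.
Start: joints at [-1.325, 0.053, 1.613, -0, 1.476, -0.119], TCP at [0.223, -0.584, 0.231] pointing down, gripper open.
Joint ranges: [-3.01, 3.01], [-1.01, 2.22], [0.06, 2.58], [-1.02, 4.17], [0.09, 2.62], [-3.14, 3.14]. Speed limits (rad/s): [2.57, 2.57, 3.14, 3.14, 3.14, 3.14].

### API

Orientations are given as a rotation vector (axis times angle).
In Python, from station import ctrl gives the robot as it stands.
- The arm moves only by the shell command python3 -m crank 'ROWS' [OPENING] [FORCE]. ROWS is text: rows parted by semicolons, each of 4 numbers parted by spaces: the shift along the world's x, y, z in units of 0.5 m (1.0 is 0.5 m), then the turn about the world's z in units of 90 degrees (1.0 is 90 degrees). In form: x y z turn; .... A call has exactly 5 rows; each row shifts and turns the commanded pose from where the row before left it; what a row does not reach is not made up. A row lasts 1/12 s, in which the tool goes at most 41.7 mm and 7.16 degrees, less where a joint would pass 70% of its speed; a pose out of reach is approached as far as the arm can. A call with a number of a shift or a turn outside -1 to 1 is refused whole. A call with a gripper value outside its range is refused whole. OPENING is the opening in per cent of the stroke, from 0 (shut) to 100 (fully open), set as the call begins (- or left out, the last holds). The fingers move at their own pace and stop on an object; FORCE is the grip in N (left out, the last holds). Time passes only in rows, so rows that do not move let the fingers close, or fill a call up. It gives the time, the measured TCP pose, the force, the opening and the grip force at its end, in the units of the state.
- ctrl.get_obs(): the state, without advancing time (a new reading comes with each control period).
- ctrl.get_image(name): name is "side" or "top" or "wrist"; returns (picture, depth): 420x560x3 uint8, red, green, blue; 420x560 float32, m along the optical axis (not along the pixel's ray), 0 where there is no reading.
- ctrl.get_calibration(name): a dict with "fx", "fy", "cx", "cy" (pixels), "k1" (the pictures are not rectified: a ray, as slopes to the right and down, at radius r is drawn at 1 + k1 r^2 times it, then the intrinsics apply), "extrinsics" (4x4, takes a point from world to camera coordinates). Camera axes: x right, y down, z forward; pixel columns grow to the right and rows downward; lengths in m; the calibration is good to about 2 mm. A picture is of the moment at which its call begins: read the wrist's pose just before it. get_calibration takes no time and is no camera call; for the wrist camera it gives the pose at the moment of the call.
- ctrl.finish_job(): hands the job in; it is judged then, once.
The state is a dict: "t": time; "q": joint angles; "dq": joint speeds; "effort": joint torques, N m; "tool_pos": TCP position; "tool_rot": TCP orientation; "contact_force": force on the tool from outside, world axes, zero at the start; "wrist_torque": the same for the moment, N m; "opening": finger opening in m; "grip_force": force on a finger pad.
Only numpy, scipy, OpenCV 4.12 (cv2) and the standard library are available. Lean on these libraries where they do the work, as an engineer would, in place of code of your own. Each camera call takes 0.05 s, during which the arm holds its last target. There are 200 camera calls.

## Working session

There is one attempt and no reset: what is moved stays moved. The work goes in short steps, Python scripts to look and compute and a shell command to move; the robot and the scene stay as the last step left them, time stands still between calls to the robot, and variables do not carry over. Pictures are saved under pics/ and viewed, at most 10 in all, crops included, and the job is handed in when it is done.

```bash
mkdir -p pics; cat > h.py <<'E'
from station import ctrl
import numpy as np, cv2
def cloud(name):
    c=ctrl.get_calibration(name); im,d=ctrl.get_image(name)
    v,u=np.mgrid[0:420,0:560]
    K=np.array([[c['fx'],0,c['cx']],[0,c['fy'],c['cy']],[0,0,1.]])
    p=cv2.undistortPoints(np.stack([u,v],-1).reshape(-1,1,2).astype(np.float64),K,np.array([c['k1'],0,0,0.])).reshape(420,560,2)
    P=np.dstack([p[...,0]*d,p[...,1]*d,d]); E=np.array(c['extrinsics'])
    W=(P-E[:3,3])@E[:3,:3]; W[d==0]=np.nan
    return im,d,W
def save(n,im): cv2.imwrite('pics/'+n,im[...,::-1])
E
python3 - <<'E'
from h import *
for n in('top','side'):
    im,d,W=cloud(n); save(n+'.png',im); np.save(n+'.npy',W); print(n,(d==0).mean(),np.array(ctrl.get_calibration(n)['extrinsics']).round(2).tolist())
o=ctrl.get_obs();print(o)
E
```

```text
top 0.004102891156462585 [[0.09, -1.0, 0.0, 0.01], [-0.98, -0.08, -0.21, 0.56], [0.2, 0.02, -0.98, 1.11], [0.0, 0.0, 0.0, 1.0]]
side 0.027066326530612243 [[-0.92, -0.4, 0.03, 0.55], [-0.16, 0.32, -0.93, 0.14], [0.36, -0.86, -0.36, 0.81], [0.0, 0.0, 0.0, 1.0]]
{'t': 0.1, 'q': array([-1.32495334e+00,  5.33173029e-02,  1.61413724e+00,  7.03341058e-06,
        1.47600377e+00, -1.19004119e-01]), 'dq': array([-0.00110421, -0.00116248, -0.00379432,  0.0006381 , -0.00151962,
       -0.0001552 ]), 'effort': array([-2.38977145e-04, -3.94908893e+01, -3.71360886e+01, -1.48315103e-04,
        3.94315110e-03,  7.13985415e-06]), 'tool_pos': array([ 0.22286757, -0.58331835,  0.23018117]), 'tool_rot': array([-3.08763269e+00, -5.69588241e-01,  1.74651178e-04]), 'contact_force': array([-0.9813431 ,  0.12616583, -0.09065569]), 'wrist_torque': array([-0.0032976 ,  0.03596669,  0.03142759]), 'grip_force': 0.0, 'opening': 0.08550967213688286}
```

View pics/top.png

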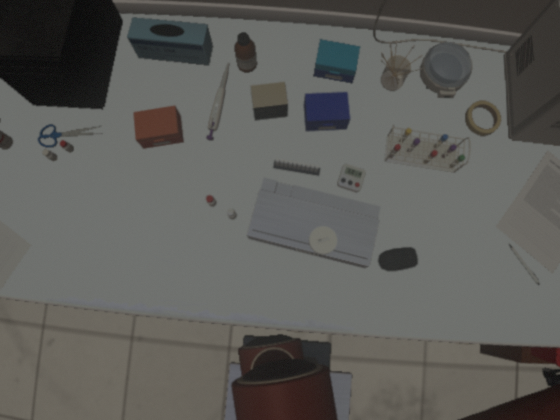

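View pics/side.png

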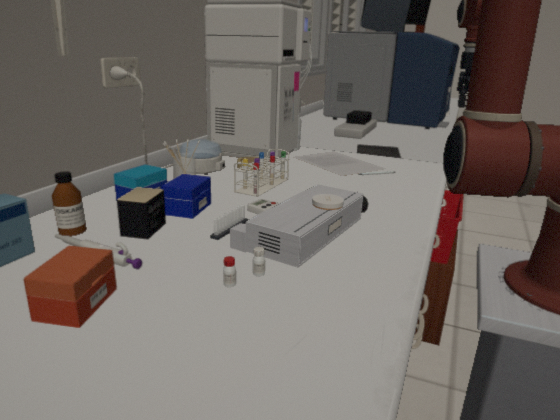

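Top view: the case is at about (250–380, 180–265). The ledge is on its far edge, with the cuvette row (297,168) and timer (350,178) behind it. The vials are at (210,200) and (231,213), the petri dish at (322,240) and the mouse at (398,258). The side view agrees with this. Next I'll measure from depth.

```bash
python3 - <<'E'
from h import *
W=np.load('top.npy'); im=cv2.imread('pics/top.png')
reg=np.zeros((420,560),bool); reg[150:285,235:395]=1
z=W[...,2]
m=(reg&(z>.06)&(z<.079)).astype(np.uint8)
n,l,s,c=cv2.connectedComponentsWithStats(m); k=1+s[1:,4].argmax()
P=W[l==k]; r=cv2.minAreaRect((P[:,:2]*1000).astype(np.float32)); print('top',np.median(P[:,2]),r); print(cv2.boxPoints(r))
m=(reg&(z>.036)&(z<.052)).astype(np.uint8)
n,l,s,c=cv2.connectedComponentsWithStats(m); 
for k in range(1,n):
    if s[k,4]>25:
        P=W[l==k]; print(s[k],P.mean(0).round(3),cv2.minAreaRect((P[:,:2]*1000).astype(np.float32)))
print('table',np.nanmedian(z[270:285,200:300]))
for n,(u,v) in dict(vialA=(210,200),vialB=(231,213),cuv=(297,168),timer=(351,178)).items(): print(n,W[v,u].round(3))
big=cv2.resize(im[150:280,200:400],None,fx=4,fy=4,interpolation=cv2.INTER_CUBIC)
cv2.imwrite('pics/crop.png',cv2.convertScaleAbs(big,alpha=1.7))
E
```

```text
top 0.07092671115687971 ((512.378173828125, -26.498260498046875), (321.8169250488281, 126.49124908447266), 80.66668701171875)
[[ 423.87408 -175.01953]
 [ 548.69073 -195.53357]
 [ 600.88226  122.02301]
 [ 476.0656   142.53705]]
[284 160   8   5  32] [0.687 0.053 0.044] ((686.5230102539062, 53.367828369140625), (10.717580795288086, 18.986379623413086), 4.545678615570068)
[293 161   8   6  32] [0.685 0.029 0.044] ((686.1556396484375, 28.859291076660156), (20.758031845092773, 10.857553482055664), 85.27758026123047)
[302 163  12   6  44] [ 0.682 -0.001  0.044] ((682.3850708007812, -1.0062742233276367), (30.82202911376953, 11.01970100402832), 89.55620574951172)
[ 260  177  121   41 1501] [ 0.596 -0.044  0.044] ((596.815185546875, -40.27911376953125), (321.48638916015625, 36.15081787109375), 80.54695129394531)
table 0.0006169591060417467
vialA [0.563 0.248 0.052]
vialB [0.533 0.188 0.054]
cuv [0.68  0.026 0.018]
timer [ 0.666 -0.124  0.016]
```

View pics/crop.png

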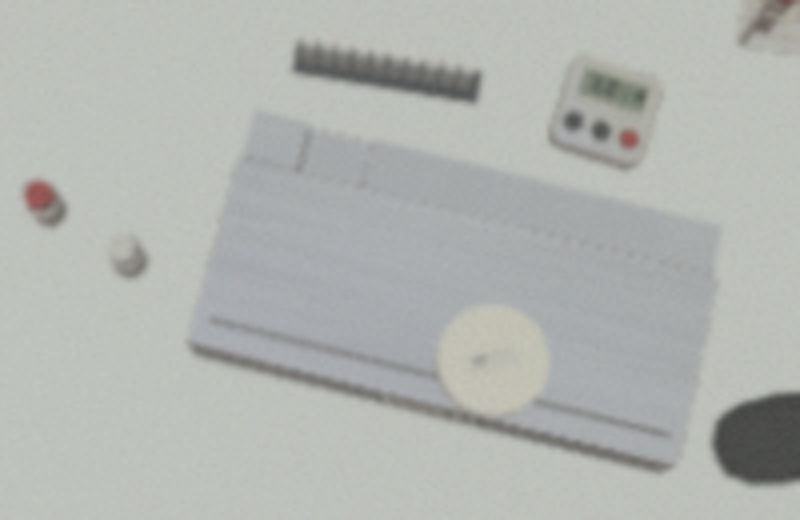

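The groove shows near the left end, at crop x≈303–366 (36–79 mm from the left end). The case yaw is about -9.3°. I'll close the fingers and move above the left end.

```bash
R='python3 -m crank'
python3 -m crank '.038 .065 0 .033;.038 .065 0 .033;.038 .065 0 .033;.038 .065 0 .033;.038 .065 0 .033' 0 30
python3 -m crank '.038 .065 0 .033;.038 .065 0 .033;.038 .065 0 .033;.038 .065 0 .033;.038 .065 0 .033'
python3 -m crank '.038 .065 0 .033;.038 .065 0 .033;.038 .065 0 .033;.038 .065 0 .033;.038 .065 0 .033'
python3 -m crank '.038 .065 -.02 .033;.038 .065 -.02 .033;.038 .065 -.02 .033;.038 .065 -.02 .033;.0 .0 0 0'
cat >> h.py <<'E'
C=np.array([.5124,-.0265]); a=-9.33*np.pi/180; X=np.array([np.cos(a),np.sin(a)]); Y=np.array([-X[1],X[0]])
def st():
    from scipy.spatial.transform import Rotation as Ro
    o=ctrl.get_obs(); p=o['tool_pos']; d=p[:2]-C; x=Ro.from_rotvec(o['tool_rot']).as_matrix()[:2,0]
    print('t',o['t'],'case',(d@X*1000).round(1),(d@Y*1000).round(1),'z',(p[2]*1000).round(1),'F',o['contact_force'].round(2),'yaw',np.degrees(np.arctan2(x[1],x[0])).round(1),'op',round(o['opening'],4))
    return p
def go(cx,cy):
    p=ctrl.get_obs()['tool_pos']; w=C+X*cx/1e3+Y*cy/1e3; print('to',cx,cy,'units',((w-p[:2])/.5).round(4))
E
python3 - <<'E'
from h import *
st();go(86,143)
im,d,W=cloud('wrist');save('w1.png',im);np.save('w1.npy',W)
E
```

```text
t: 0.52
tool_pos: [0.3183, -0.4196, 0.2306]
tool_rot: [-2.988, -0.967, 0.0]
contact_force: [1.3, 0.4, 0.8]
opening: 0.0254
grip_force: 0.0
t: 0.93
tool_pos: [0.4133, -0.257, 0.2309]
tool_rot: [-2.838, -1.346, 0.0]
contact_force: [0.0, 0.5, 0.1]
opening: 0.0003
grip_force: 0.0
t: 1.35
tool_pos: [0.5083, -0.0944, 0.231]
tool_rot: [-2.64, -1.702, 0.0]
contact_force: [0.9, -0.8, 0.2]
opening: -0.0001
grip_force: 0.0
t: 1.77
tool_pos: [0.5842, 0.0388, 0.1878]
tool_rot: [-2.442, -1.968, 0.003]
contact_force: [-0.2, -0.9, -0.0]
opening: -0.0001
grip_force: 0.0
t 1.7667 case 60.2 76.0 z 187.8 F [-0.24 -0.93 -0.01] yaw 77.7 op -0.0001
to 86 143 units [0.0726 0.1238]
```

View pics/w1.png

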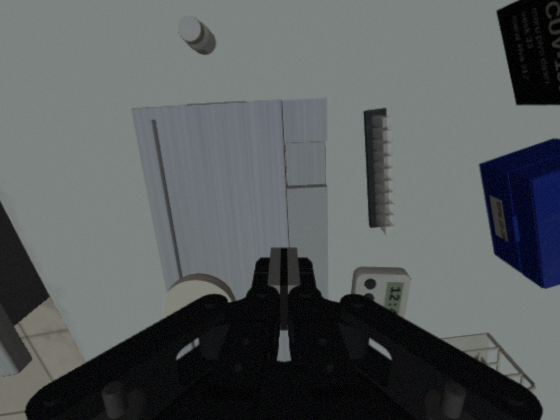

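The wrist view shows the ledge at columns 284–327, its left end at row 98 and the groove at rows 142–186. I'll convert those to case coordinates.

```bash
python3 - <<'E'
from h import *
W=np.load('w1.npy')
def c(p): d=p[:2]-C; return (d@X*1000).round(1),(d@Y*1000).round(1),(p[2]*1000).round(1)
for v in list(range(94,104,2))+list(range(136,194,3)): print(v,c(W[v,306]))
print([c(W[120,u]) for u in (278,284,288,300,320,324,328)])
E
```

```text
94 (np.float64(86.7), np.float64(165.2), np.float64(0.1))
96 (np.float64(86.7), np.float64(163.3), np.float64(-0.1))
98 (np.float64(86.6), np.float64(161.3), np.float64(0.2))
100 (np.float64(83.6), np.float64(158.8), np.float64(44.5))
102 (np.float64(83.6), np.float64(157.1), np.float64(43.7))
136 (np.float64(82.7), np.float64(127.1), np.float64(43.8))
139 (np.float64(82.6), np.float64(124.4), np.float64(43.9))
142 (np.float64(83.0), np.float64(120.8), np.float64(37.0))
145 (np.float64(82.8), np.float64(118.2), np.float64(38.3))
148 (np.float64(82.6), np.float64(115.5), np.float64(39.8))
151 (np.float64(82.6), np.float64(112.5), np.float64(38.4))
154 (np.float64(82.5), np.float64(109.7), np.float64(39.0))
157 (np.float64(82.5), np.float64(106.6), np.float64(37.7))
160 (np.float64(82.4), np.float64(103.7), np.float64(37.7))
163 (np.float64(82.3), np.float64(100.9), np.float64(38.3))
166 (np.float64(82.2), np.float64(98.1), np.float64(38.9))
169 (np.float64(82.1), np.float64(95.1), np.float64(38.9))
172 (np.float64(82.0), np.float64(92.1), np.float64(38.5))
175 (np.float64(82.0), np.float64(88.9), np.float64(38.0))
178 (np.float64(81.9), np.float64(85.9), np.float64(37.7))
181 (np.float64(81.8), np.float64(82.7), np.float64(37.3))
184 (np.float64(81.7), np.float64(79.9), np.float64(38.0))
187 (np.float64(81.3), np.float64(78.3), np.float64(43.6))
190 (np.float64(81.2), np.float64(75.4), np.float64(44.2))
193 (np.float64(81.1), np.float64(72.2), np.float64(43.6))
[(np.float64(58.3), np.float64(143.9), np.float64(71.1)), (np.float64(63.1), np.float64(142.5), np.float64(43.7)), (np.float64(66.7), np.float64(142.3), np.float64(43.7)), (np.float64(77.6), np.float64(141.8), np.float64(44.1)), (np.float64(96.0), np.float64(140.8), np.float64(43.0)), (np.float64(99.6), np.float64(140.6), np.float64(43.4)), (np.float64(109.2), np.float64(138.2), np.float64(-1.1))]
```

```bash
python3 -m crank '.0363 .0619 -.03 .0333;.0363 .0619 -.03 0;0 0 -.06 0;0 0 0 0;0 0 0 0'; python3 -c "
from h import *
st();go(86,141)"
```

```text
t: 2.23
tool_pos: [0.6183, 0.0946, 0.1292]
tool_rot: [-2.399, -2.023, 0.007]
contact_force: [0.2, -0.2, 0.9]
opening: -0.0
grip_force: 0.0
t 2.2333 case 84.9 136.7 z 129.2 F [ 0.21 -0.23  0.85] yaw 80.3 op -0.0
to 86 141 units [0.0036 0.0081]
```

Groove: case y ≈ 79–122.5, centre about 101, tongue about 6 mm down, which matches the stated geometry. Now descending to the plain end.

```bash
python3 -m crank '.0036 .0081 -.04 0;0 0 -.05 0;0 0 -.05 0;0 0 -.015 0;0 0 0 0'; python3 -m crank '0 0 -.004 0;0 0 -.003 0;0 0 0 0;0 0 0 0;0 0 0 0';python3 -c "
from h import *
st()"
```

```text
t: 2.65
tool_pos: [0.6206, 0.0983, 0.0527]
tool_rot: [-2.401, -2.023, 0.004]
contact_force: [0.2, -0.7, -0.1]
opening: 0.0004
grip_force: 0.0
t: 3.07
tool_pos: [0.6228, 0.0996, 0.0515]
tool_rot: [2.4, 2.026, 0.002]
contact_force: [-0.5, 0.2, -0.7]
opening: -0.0001
grip_force: 0.0
t 3.0667 case 88.5 142.4 z 51.5 F [-0.53  0.21 -0.72] yaw 80.3 op -0.0001
```

```bash
python3 -m crank '0 0 -.002 0;0 0 0 0;0 0 -.002 0;0 0 0 0;0 0 0 0'; python3 -m crank '0 0 -.002 0;0 0 0 0;0 0 -.002 0;0 0 0 0;0 0 0 0';python3 -c "
from h import *
st()"
```

```text
t: 3.48
tool_pos: [0.6219, 0.0996, 0.0481]
tool_rot: [-2.401, -2.026, 0.0]
contact_force: [0.8, 0.2, 0.9]
opening: -0.0
grip_force: 0.0
t: 3.9
tool_pos: [0.622, 0.0996, 0.0462]
tool_rot: [-2.401, -2.026, 0.0]
contact_force: [-0.6, -0.6, -0.1]
opening: 0.0003
grip_force: 0.0
t 3.9 case 87.7 142.2 z 46.2 F [-0.57 -0.57 -0.05] yaw 80.3 op 0.0003
```

```bash
python3 -m crank '0 0 -.003 0;0 0 0 0;0 0 0 0;0 0 0 0;0 0 0 0'; python3 -m crank '0 0 -.002 0;0 0 0 0;0 0 0 0;0 0 0 0;0 0 0 0';python3 -c "
from h import *
st()"
```

```text
t: 4.32
tool_pos: [0.6221, 0.0996, 0.0448]
tool_rot: [2.401, 2.026, 0.0]
contact_force: [-0.3, -0.9, 0.2]
opening: 0.0002
grip_force: 0.0
t: 4.73
tool_pos: [0.6224, 0.0996, 0.0441]
tool_rot: [2.4, 2.026, 0.001]
contact_force: [0.1, -1.0, 1.3]
opening: 0.0002
grip_force: 0.8
t 4.7333 case 88.1 142.3 z 44.1 F [ 0.1  -1.02  1.31] yaw 80.3 op 0.0002
```

```bash
python3 -m crank '0 0 -.002 0;0 0 0 0;0 0 0 0;0 0 0 0;0 0 0 0'; python3 -m crank '0 0 -.002 0;0 0 0 0;0 0 0 0;0 0 0 0;0 0 0 0';python3 -c "
from h import *
st();go(85,132)"
```

```text
t: 5.15
tool_pos: [0.6224, 0.0996, 0.0441]
tool_rot: [2.401, 2.026, 0.0]
contact_force: [-3.1, 0.0, 6.2]
opening: -0.0003
grip_force: 3.3
t: 5.57
tool_pos: [0.6224, 0.0996, 0.044]
tool_rot: [2.401, 2.026, -0.0]
contact_force: [-4.6, -0.6, 11.6]
opening: -0.0001
grip_force: 5.7
t 5.5667 case 88.1 142.3 z 44.0 F [-4.62 -0.56 11.64] yaw 80.3 op -0.0001
to 85 132 units [-0.0095 -0.0193]
```

Resting on the plain end with 11.6 N. I'll ease off and feel along towards −y.

```bash
python3 -m crank '0 0 .002 0;-.001 -.006 0 0;-.001 -.006 0 0;-.001 -.006 0 0;-.001 -.006 0 0'; python3 -m crank '-.001 -.006 0 0;-.001 -.006 0 0;-.001 -.006 0 0;-.001 -.006 0 0;0 0 0 0';python3 -c "
from h import *
st();go(86,101)"
```

```text
t: 5.98
tool_pos: [0.6213, 0.0883, 0.0441]
tool_rot: [2.4, 2.026, 0.006]
contact_force: [0.2, 3.8, 4.9]
opening: 0.0
grip_force: 2.6
t: 6.4
tool_pos: [0.6192, 0.0758, 0.044]
tool_rot: [2.401, 2.025, 0.005]
contact_force: [0.6, 1.5, 5.0]
opening: -0.0001
grip_force: 2.7
t 6.4 case 88.8 118.3 z 44.0 F [0.64 1.46 4.99] yaw 80.3 op -0.0001
to 86 101 units [-0.0111 -0.0332]
```

```bash
python3 -m crank '-.002 -.006 0 0;-.002 -.006 0 0;-.002 -.006 0 0;0 0 0 0;0 0 0 0'; python3 -m crank '-.002 -.005 0 0;-.002 -.005 0 0;-.001 -.005 0 0;0 0 0 0;0 0 0 0';python3 -c "
from h import *
st();go(86,101)"
```

```text
t: 6.82
tool_pos: [0.6141, 0.0661, 0.0418]
tool_rot: [-2.401, -2.025, 0.003]
contact_force: [-0.3, -0.1, 0.0]
opening: 0.0001
grip_force: 0.0
t: 7.23
tool_pos: [0.6125, 0.0589, 0.0428]
tool_rot: [-2.401, -2.026, 0.0]
contact_force: [-0.6, 0.2, 0.0]
opening: -0.0002
grip_force: 0.0
t 7.2333 case 84.9 100.5 z 42.8 F [-0.6   0.19  0.03] yaw 80.3 op -0.0002
to 86 101 units [0.0023 0.0006]
```

The tip has dropped into the groove and is centred with no force on it. Pressing down.

```bash
python3 -m crank '0 0 -.004 0;0 0 -.004 0;0 0 -.004 0;0 0 0 0;0 0 0 0'; python3 -m crank '0 0 -.003 0;0 0 -.003 0;0 0 -.003 0;0 0 0 0;0 0 0 0';python3 -m crank '0 0 -.002 0;0 0 -.002 0;0 0 -.002 0;0 0 0 0;0 0 0 0';python3 -c "
from h import *
st()"
```

```text
t: 7.65
tool_pos: [0.6126, 0.0592, 0.0367]
tool_rot: [2.401, 2.026, 0.0]
contact_force: [0.1, -0.4, 0.5]
opening: 0.0001
grip_force: 0.0
t: 8.07
tool_pos: [0.6125, 0.0591, 0.0319]
tool_rot: [2.401, 2.026, 0.0]
contact_force: [0.3, 0.2, 1.7]
opening: 0.0002
grip_force: 0.4
t: 8.48
tool_pos: [0.6126, 0.0592, 0.0301]
tool_rot: [-2.401, -2.026, 0.0]
contact_force: [-3.0, 0.8, 7.5]
opening: 0.0
grip_force: 3.7
t 8.4833 case 85.0 100.8 z 30.1 F [-3.05  0.81  7.46] yaw 80.3 op 0.0
```

```bash
python3 -m crank '0 0 -.003 0;0 0 0 0;0 0 0 0;0 0 0 0;0 0 0 0'; python3 -m crank '0 0 .02 0;0 0 .04 0;0 0 .06 0;0 0 .08 0;0 0 .08 0'; python3 - <<'E'
from h import *
st()
im,d,W=cloud('side');save('s2.png',im)
im2,d,W=cloud('wrist');save('w2.png',im2)
cv2.imwrite('pics/end.png',np.hstack([cv2.resize(im[160:300,200:400],None,fx=2,fy=2),cv2.resize(im2,(400,280))])[...,::-1])
E
```

```text
t: 8.9
tool_pos: [0.6128, 0.0591, 0.03]
tool_rot: [-2.4, -2.026, 0.001]
contact_force: [-7.1, -0.2, 14.8]
opening: 0.0
grip_force: 7.3
t: 9.32
tool_pos: [0.6114, 0.059, 0.1675]
tool_rot: [-2.399, -2.025, 0.004]
contact_force: [1.0, 0.0, -0.9]
opening: 0.0001
grip_force: 0.0
t 9.3167 case 83.8 100.5 z 167.5 F [ 0.97  0.02 -0.88] yaw 80.3 op 0.0001
```

View pics/end.png

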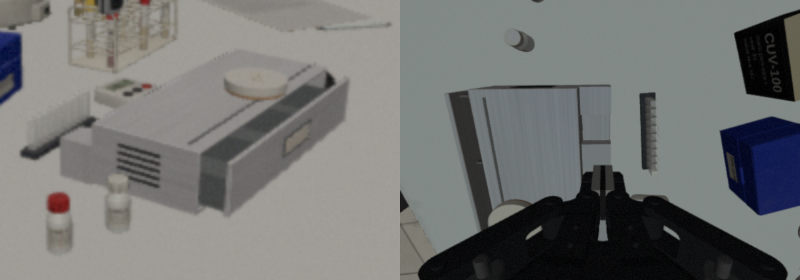

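The side crop shows the drawer out at the front, from (205,180) to (345,90), with the vials, petri dish, cuvettes and timer undisturbed. The hand is clear of everything.

```bash
python3 -m crank '0 0 .03 0;0 0 0 0;0 0 0 0;0 0 0 0;0 0 0 0' | head -2; python3 -c "
from station import ctrl
print(ctrl.finish_job())"
```

```text
t: 9.83
tool_pos: [0.6118, 0.0591, 0.181]
the job is handed in; nothing more can be done
None
```

The job is handed in: I felt along the ledge to the groove and pressed the tongue down to its hard stop. The drawer came out, and the hand is clear with nothing around the case visibly moved; the hand-in returned no verdict.

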